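Size an unmarked stopper in the stepped bore gauge

TASK

Find the size of the unmarked stopper standing on the black pad: try it upright in the bores of the stepped aluminium gauge (its plate rides on springs), pressing it lightly on each in turn from the smallest bore (lowest step) upward and never forcing it against the springs, until it enters. Leave it there fully home, its flange flat on the step, and let go; leave the spare stoppers in the grey tray and the other things alone.

Things in the scene. Friction and masses are not known exactly. Their poses are not given: they have to be found in the camera images.
- stopper_a: One of three blue plastic stoppers alike from above, 60 g, 44 mm tall: round plug 12 mm long below (edge chamfered 1 mm), flange 52 mm across, 6 mm thick, on top a grip bar 36 mm long (its x), 14 mm wide (its y), 26 mm tall. The plugs are 31, 35 and 39 mm in diameter, one each; which is which is not told. Origin: centre of the plug's foot; z up.
- stopper_b: One of three blue plastic stoppers alike from above, 60 g, 44 mm tall: round plug 12 mm long below (edge chamfered 1 mm), flange 52 mm across, 6 mm thick, on top a grip bar 36 mm long (its x), 14 mm wide (its y), 26 mm tall. The plugs are 31, 35 and 39 mm in diameter, one each; which is which is not told. Origin: centre of the plug's foot; z up.
- stopper_c: One of three blue plastic stoppers alike from above, 60 g, 44 mm tall: round plug 12 mm long below (edge chamfered 1 mm), flange 52 mm across, 6 mm thick, on top a grip bar 36 mm long (its x), 14 mm wide (its y), 26 mm tall. The plugs are 31, 35 and 39 mm in diameter, one each; which is which is not told. Origin: centre of the plug's foot; z up.
- gauge: Stepped gauge on a fixed dark base 100 x 270 x 8 mm: an aluminium plate carried on springs, four steps in a row along its y, each 74 x 60 mm, tops 40, 45, 50, 55 mm above the bench, rising to +y, a bore in the middle of each. A plug enters a bore at least 1 mm wider and goes in 12 mm, till its flange lies on the step; on a narrower one it stays on top. Origin: centre of the underside.
- gauge_plate (a joint): How far the gauge's plate is pressed down on its springs, m: 0 at rest, 0.012 at the stop. It starts to give at about 2 N and then takes 2.5 N more per mm, and comes back up when let go. Pressed down over 6 mm (17 N) is forcing.
- bore1 (a point): Centre of the mouth of bore 1 of the gauge, on the top face of its step, 40 mm above the bench at rest. Bore 28 mm in diameter, mouth chamfered 1 mm, open right through the step. Axes as the gauge's. The smallest: no stopper enters it.
- bore2 (a point): Centre of the mouth of bore 2 of the gauge, on the top face of its step, 45 mm above the bench at rest. Bore 32 mm in diameter, mouth chamfered 1 mm, open right through the step. Axes as the gauge's.
- bore3 (a point): Centre of the mouth of bore 3 of the gauge, on the top face of its step, 50 mm above the bench at rest. Bore 36 mm in diameter, mouth chamfered 1 mm, open right through the step. Axes as the gauge's.
- bore4 (a point): Centre of the mouth of bore 4 of the gauge, on the top face of its step, 55 mm above the bench at rest. Bore 40 mm in diameter, mouth chamfered 1 mm, open right through the step. Axes as the gauge's. The widest: every stopper enters it.
- pad: Black rubber pad on the bench, 90 x 90 mm, 5 mm thick, on which the stopper to be sized stands. Origin: centre of the underside.
- tray: Grey open tray fixed to the bench, 80 mm (x) by 146 mm (y), 18 mm high, floor 5 mm thick, with the two spare stoppers side by side in it. Origin: centre of the underside.
- bottle: White reagent bottle with blue cap, 60 mm in diameter, 130 mm tall; leave it alone. Origin: centre of the underside.
- pan: Shallow aluminium weighing pan, 90 mm across, 18 mm high; leave it alone. Origin: centre of the underside.
Not all that is in view belongs to the job. What is shaped like the stopper_c but red is not meant.

How it is judged (in metres and radians):
On the way, in this order (a step that is already met when the one before it is completed fails the run):
1. the stopper from the pad is pressed lightly (over 1.5 N), upright, on the mouth of bore 1, centred within 6 mm (((horizontal distance between stopper_b and bore1 below 0.006 m and contact force between stopper_b and gauge above 1.5 N and angle between stopper_b's own z axis and vertical below 0.2 rad) or (horizontal distance between stopper_a and bore1 below 0.006 m and contact force between stopper_a and gauge above 1.5 N and angle between stopper_a's own z axis and vertical below 0.2 rad) or (horizontal distance between stopper_c and bore1 below 0.006 m and contact force between stopper_c and gauge above 1.5 N and angle between stopper_c's own z axis and vertical below 0.2 rad))), for 0.05 s.
2. then it is tried in bore 2 in the same way (or goes in there) (((horizontal distance between stopper_a and bore2 below 0.006 m and contact force between stopper_a and gauge above 1.5 N and angle between stopper_a's own z axis and vertical below 0.2 rad) or (horizontal distance between stopper_c and bore2 below 0.006 m and contact force between stopper_c and gauge above 1.5 N and angle between stopper_c's own z axis and vertical below 0.2 rad) or (horizontal distance between stopper_b and bore2 below 0.003 m and z of stopper_b in the frame of bore2 below -0.002 m))), for 0.03 s.
3. then it is left home in bore 2 if it entered there; otherwise it is tried in bore 3 (and left home there if it enters) (((horizontal distance between stopper_b and bore2 below 0.003 m and z of stopper_b in the frame of bore2 below -0.0105 m and angle between stopper_b's own z axis and vertical below 0.06 rad and contact force between stopper_b and the fingers below 0.05 N) or (horizontal distance between stopper_a and bore3 below 0.003 m and z of stopper_a in the frame of bore3 below -0.0105 m and angle between stopper_a's own z axis and vertical below 0.06 rad and contact force between stopper_a and the fingers below 0.05 N) or (horizontal distance between stopper_c and bore3 below 0.006 m and contact force between stopper_c and gauge above 1.5 N and angle between stopper_c's own z axis and vertical below 0.2 rad))), for 0.05 s.
At the end, for the whole second after the job is handed in: The stopper that stood on the pad is in the first bore that takes it, within 3 mm of its axis, its flange on the step within 1.5 mm, upright within 0.06 rad, at rest and let go; both spare stoppers are still in the tray (within 15 mm of where they stood) ((((horizontal distance between stopper_b and bore2 below 0.003 m and z of stopper_b in the frame of bore2 below -0.0105 m and angle between stopper_b's own z axis and vertical below 0.06 rad and contact force between stopper_b and the fingers below 0.05 N) and linear speed of stopper_b below 0.01 m/s and horizontal distance between each of stopper_a, stopper_c and tray below 0.06 m and distance of each of stopper_a, stopper_c from where it was at the start of the episode below 0.015 m) or ((horizontal distance between stopper_a and bore3 below 0.003 m and z of stopper_a in the frame of bore3 below -0.0105 m and angle between stopper_a's own z axis and vertical below 0.06 rad and contact force between stopper_a and the fingers below 0.05 N) and linear speed of stopper_a below 0.01 m/s and horizontal distance between each of stopper_b, stopper_c and tray below 0.06 m and distance of each of stopper_b, stopper_c from where it was at the start of the episode below 0.015 m) or ((horizontal distance between stopper_c and bore4 below 0.003 m and z of stopper_c in the frame of bore4 below -0.0105 m and angle between stopper_c's own z axis and vertical below 0.06 rad and contact force between stopper_c and the fingers below 0.05 N) and linear speed of stopper_c below 0.01 m/s and horizontal distance between each of stopper_b, stopper_a and tray below 0.06 m and distance of each of stopper_b, stopper_a from where it was at the start of the episode below 0.015 m))); the robot touches nothing.
It fails at once if the stopper is forced: the gauge's plate is pressed down more than 6 mm (17 N) (value of joint gauge_plate above 0.006 m).
It fails at once if the bottle or the pan is moved more than 20 mm (distance of any of bottle, pan from where it was at the start of the episode above 0.02 m).
It also fails if it takes over 72 s, if anything falls off the work surface, if the arm or the gripper's body presses on something with over 40 N, if the wrist force passes 120 N, or if a joint passes its speed limit or range.

ROBOT

A 6-joint arm with a two-finger parallel gripper is mounted at the origin on the work surface. World frame = base frame: x ahead of the robot, y to its left, z up, the work surface at z = 0. Lengths are in m, angles in degrees, forces in N, time in s.
With the tool pointing down it reaches from about 0.325 to 0.85 m from the base axis. Payload 15.5 kg.
Tool frame: the origin (TCP) lies midway between the tips of the shut fingers; the grasp point (between the pads) lies 19 mm behind it; z points along the fingers, y is the line along which they close (so a half turn about z gives the same grasp; the last joint's range is limited). The gripper opens to 91 mm and grips with 3 to 60 N. Pads are 32 mm wide; open, the fingers measure 118 mm over their backs; the gripper's body (76 mm by 178 mm) begins 60 mm behind the grasp point.
Start: joints at [-79.154, 28.281, 77.091, -0, 74.628, -5.472], TCP at [0.176, -0.6, 0.214] pointing down, gripper open.
Joint ranges: [-166.48, 166.48], [-47.26, 123.95], [12.59, 153.08], [-70.14, 250.14], [6.76, 159.57], [-176.63, 176.63]. Speed limits (degrees/s): [108.29, 108.29, 147.25, 172.46, 172.46, 172.46].

INTERFACE

Orientations are given as a 3x3 rotation matrix whose columns are the frame's x, y, z axes.
In Python, from bench import ctrl gives the robot as it stands. The module is installed in compiled form; this text tells all that it offers. Calls block until the motion is done:
- ctrl.goto(position, orientation): joint-space move of the TCP to a pose.
- ctrl.move_l(position, vel=0.15, ori=None, contact_N=None): straight line of the TCP; ori=None keeps the orientation; vel is the mean speed in m/s. With contact_N (N) it stops when the force on the tool has changed by that much, and returns True; else False.
- ctrl.movej(angles): joint-space move.
- ctrl.command_gripper(opening): opening from 0.0 (shut) to 1.0 (fully open); the grip force is fixed at half the most; returns when the fingers have stopped.
- ctrl.sleep(seconds).
- ctrl.ik(position, orientation): joint angles nearest the present ones, or None.
- ctrl.read_camera(name): name is "scene" or "top"; returns the picture (480x640x3 uint8, blue, green, red); there is no depth.
- ctrl.camera_params(name): a dict with "fx", "fy", "cx", "cy" (pixels), "D" ([k1, k2, p1, p2, k3] as OpenCV has them; the pictures are not rectified), "pose" (4x4, takes a point from camera to world coordinates). Camera axes: x right, y up, looking along -z (the intrinsics and any distortion apply to the point x, -y, -z); pixel columns grow to the right and rows downward; lengths in m; the calibration is good to about 2 mm. A picture is of the moment at which its call begins. camera_params takes no time and is no camera call.
A pose or a line that the arm cannot do raises ctrl.MotionError and nothing moves.
- ctrl.sign_off(): hands the job in; it is judged then, once.
Readings, each from a call of its own:
- ctrl.current_t(): time.
- ctrl.current_q(): joint angles.
- ctrl.current_dq(): joint speeds.
- ctrl.current_effort(): joint torques, N m.
- ctrl.current_tool_pos(): TCP position.
- ctrl.current_eef_rot(): TCP orientation.
- ctrl.current_contact_force(): force on the tool from outside, world axes, zero at the start.
- ctrl.current_wrist_torque(): the same for the moment, N m.
- ctrl.current_grip_width(): opening from 0.0 (shut) to 1.0 (fully open).
- ctrl.current_grasp_force(): force on a finger pad.
Only numpy, scipy, OpenCV 4.12 (cv2) and the standard library are available. Lean on these libraries where they do the work, as an engineer would, in place of code of your own. Each camera call takes 0.05 s, during which the arm holds its last target. There are 200 camera calls.

## Working session

There is one attempt and no reset: what is moved stays moved. The work goes in short steps, each a Python script; the robot and the scene stay as the last script left them, time stands still between calls to the robot, and variables do not carry over. Pictures are saved under pics/ and viewed, at most 10 in all, crops included, and the job is handed in when it is done.

```bash
mkdir -p pics
python3 - <<'E'
from bench import ctrl
import cv2,numpy as np
for n in("scene","top"):
    im=ctrl.read_camera(n); cv2.imwrite(f"pics/{n}0.png",im)
    p=ctrl.camera_params(n); print(n,{k:np.round(v,4).tolist() for k,v in p.items()})
E
```

```text
scene {'fx': 547.0904, 'fy': 547.0904, 'cx': 327.2443, 'cy': 247.349, 'D': [0.0244, 0.0, 0.0, 0.0, 0.0], 'pose': [[0.1831, -0.5718, 0.7997, 1.4467], [0.9828, 0.0872, -0.1627, -0.1805], [0.0233, 0.8158, 0.5779, 0.7493], [0.0, 0.0, 0.0, 1.0]]}
top {'fx': 454.872, 'fy': 454.872, 'cx': 311.7838, 'cy': 241.3079, 'D': [-0.0656, 0.0, 0.0, 0.0, 0.0], 'pose': [[-0.0181, 0.9859, -0.1661, 0.3897], [-0.9994, -0.0226, -0.0256, -0.0143], [-0.029, 0.1656, 0.9858, 0.9354], [0.0, 0.0, 0.0, 1.0]]}
```

View pics/top0.png

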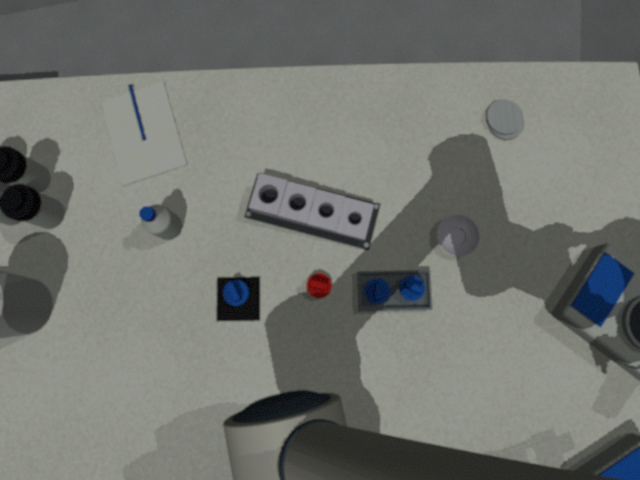

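View pics/scene0.png

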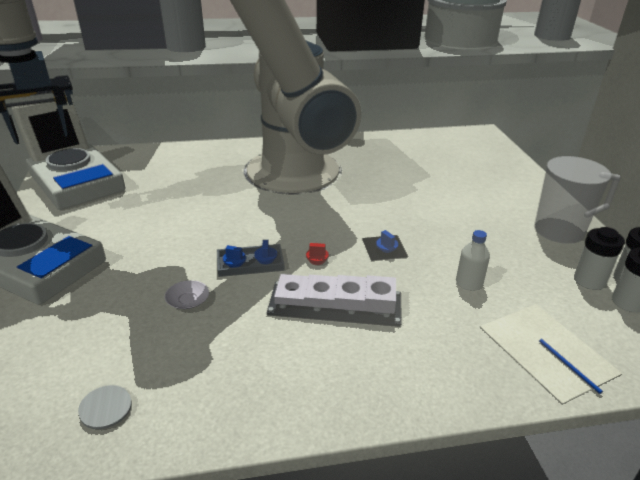

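The top view's candidates are: blue stopper on the black pad (236,292), which is the target; blue spares in the tray (377,291) and (412,288); and a red lookalike (319,286), which is not meant. The gauge bores run from smallest at (355,218) to largest at (269,194). I'll check the choice in a close crop.

Run:
```python
import cv2,numpy as np
t=cv2.imread("pics/top0.png");s=cv2.imread("pics/scene0.png")
a=cv2.resize(t[262:332,196:276],(400,350),interpolation=cv2.INTER_CUBIC)
b=cv2.resize(s[225:265,355:415],(400,267),interpolation=cv2.INTER_CUBIC)
c=cv2.resize(t[160:260,230:400],(400,235),interpolation=cv2.INTER_CUBIC)
d=cv2.resize(s[265:330,260:410],(400,173),interpolation=cv2.INTER_CUBIC)
o=np.zeros((600,800,3),np.uint8)
o[:350,:400]=a;o[:267,400:]=b;o[360:595,:400]=c;o[360:533,400:]=d
cv2.imwrite("pics/crop1.png",o)
```

```text
(no output)
```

View pics/crop1.png

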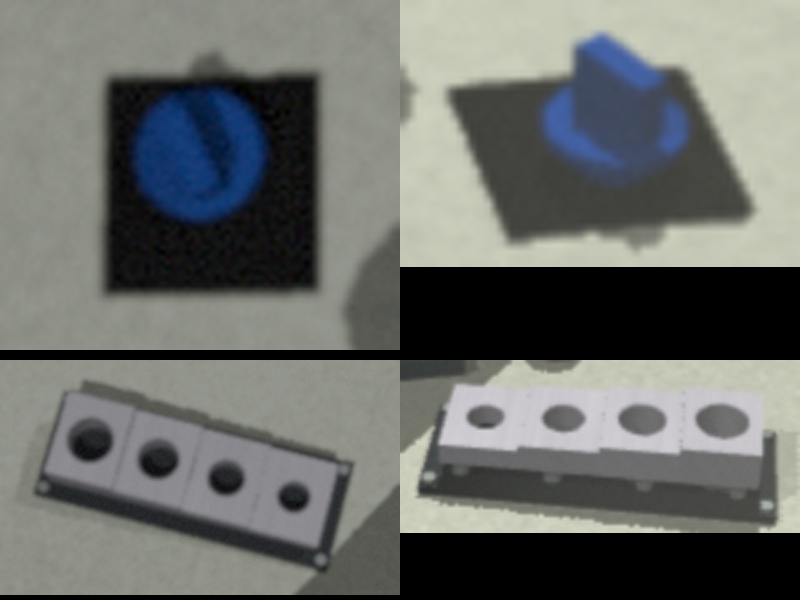

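```bash
cat > h.py <<'E'
from bench import ctrl
import cv2,numpy as np
def cast(n,uv,z):
    p=ctrl.camera_params(n);K=np.array([[p['fx'],0,p['cx']],[0,p['fy'],p['cy']],[0,0,1]]);T=np.array(p['pose'])
    q=cv2.undistortPoints(np.array(uv,float).reshape(-1,1,2),K,np.array(p['D']))[:,0]
    d=np.c_[q[:,0],-q[:,1],-np.ones(len(q))]@T[:3,:3].T
    return T[:3,3]+d*((np.array(z)-T[2,3])/d[:,2])[:,None]
def circ(n,m,off,z,up=8):
    """largest contour of a mask (upsampled), cast to plane z, circle-fit by min enclosing + mean of hull"""
    c=max(cv2.findContours(m,cv2.RETR_EXTERNAL,cv2.CHAIN_APPROX_NONE)[0],key=cv2.contourArea)
    c=cv2.convexHull(c)[:,0].astype(float)
    uv=(c+.5)/up-.5+off
    P=cast(n,uv,z)[:,:2]
    A=np.c_[2*P,np.ones(len(P))];s=np.linalg.lstsq(A,(P**2).sum(1),rcond=None)[0]
    r=np.sqrt(s[2]+s[0]**2+s[1]**2)
    return s[:2],r,np.std(np.hypot(*(P-s[:2]).T)-r)
def roi(im,box,up=8):
    x0,y0,x1,y1=box
    return cv2.resize(im[y0:y1,x0:x1],None,fx=up,fy=up,interpolation=cv2.INTER_CUBIC)
def blue(im,thr=40):
    i=im.astype(int);return ((i[...,0]-i[...,2])>thr).astype(np.uint8)*255
E
python3 - <<'E'
from h import *
t=cv2.imread("pics/top0.png");s=cv2.imread("pics/scene0.png")
B={'top':[(355,218),(326,210),(297,202),(269,194)],'scene':[(292,286.5),(321.5,287),(351,287.5),(381,288)]}
for n,im in(('top',t),('scene',s)):
  C=[]
  for i,(u,v) in enumerate(B[n]):
    h=(12,12) if n=='top' else (14,9)
    x0,y0=int(u-h[0]),int(v-h[1]);box=(x0,y0,x0+2*h[0],y0+2*h[1])
    g=cv2.cvtColor(roi(im,box),cv2.COLOR_BGR2GRAY)
    pl=np.percentile(g,80); thr=pl*.5+.5*np.median(g[g<pl*.8])
    m=((g<thr)*255).astype(np.uint8)
    cc,lab=cv2.connectedComponents(m);k=lab[int((v-y0)*8),int((u-x0)*8)]
    m=((lab==k)*255).astype(np.uint8) if k else m
    c,r,e=circ(n,m,(x0,y0),.040+.005*i);C.append(c)
    print(n,i+1,np.round(c*1e3,1),'d',round(r*2e3,1),'e',round(e*1e3,2),round(thr),pl)
  C=np.array(C);print(np.round(np.linalg.norm(np.diff(C,axis=0),axis=1)*1e3,1),np.degrees(np.arctan2(*(C[3]-C[0])[::-1])))
for n,im,box in(('top',t,(210,270,265,325)),('scene',s,(360,225,415,265))):
  c,r,e=circ(n,blue(roi(im,box)),box[:2],.023);print(n,'stopper',np.round(c*1e3,1),2e3*r,e*1e3)
v=np.array([(575,45),(605,33),(663,75),(635,88)])-[400,0]
P=cast('scene',v/6.667-.42+[355,225],.049)[:,:2];print(np.round(P*1e3,1),P.mean(0))
for a,b in((0,3),(1,2),(0,1),(3,2)):print(np.degrees(np.arctan2(*(P[b]-P[a])[::-1])),np.linalg.norm(P[b]-P[a]))
E
```

```text
top 1 [586.1 -77.7] d 26.4 e 0.27 94 141.0
top 2 [602.9 -20.3] d 30.1 e 0.18 92 140.0
top 3 [619.6  37.3] d 33.9 e 0.2 92 140.0
top 4 [636.5  94.8] d 38.0 e 0.19 92 137.0
[59.8 59.9 59.9] 73.70082054786029
scene 1 [587.7 -77.7] d 28.8 e 0.21 154 203.0
scene 2 [604.5 -20.2] d 32.6 e 0.21 155 203.0
scene 3 [621.2  37.1] d 36.6 e 0.21 156 203.0
scene 4 [638.   94.4] d 40.5 e 0.24 156 200.0
[59.9 59.7 59.8] 73.71757346439968
top stopper [443.  164.7] 54.62319398591262 0.2867097511515603
scene stopper [445.6 162.9] 50.29069282384143 1.2219254687887027
[[433.1 151.4]
 [427.3 163.8]
 [455.7 176.6]
 [462.  164.8]] [0.44453232 0.16413192]
24.950435508063322 0.031821120223896875
24.21954953417807 0.031138724681607305
114.99588952963978 0.013690635756009779
117.94661527657367 0.01331162192338278
```

The crop shows the target blue, upright on the pad, with its bar at about 25° world yaw. Both views agree on the bores within about 1.6 mm. I'll grasp it now.

```bash
cat >> h.py <<'E'
def R(deg):
    c,s=np.cos(np.radians(deg)),np.sin(np.radians(deg))
    return np.array([[c,s,0],[s,-c,0],[0,0,-1.]])
BORE=np.array([[.5869,-.0777],[.6037,-.02025],[.6204,.0372],[.63725,.0946]])
def st(msg=''):
    print(msg,'t',round(ctrl.current_t(),2),'p',np.round(np.array(ctrl.current_tool_pos())*1e3,1),'F',np.round(ctrl.current_contact_force(),2),'w',round(ctrl.current_grip_width(),3),'g',round(ctrl.current_grasp_force(),1))
E
python3 - <<'E'
from h import *
p=np.array([.4443,.1643])
for a in(24.6,204.6):
  print(a,ctrl.ik([*p,.18],R(a)), ctrl.ik([*BORE[0],.16],R(a+49.1)))
a=min((24.6,204.6),key=lambda a:max(abs(ctrl.ik([*q,.18],R(a+d))[5]) for q,d in((p,0),(BORE[0],49.1),(BORE[3],49.1))))
print(a);open('yaw','w').write(str(a+49.1))
ctrl.goto([*p,.18],R(a)); st()
print(ctrl.move_l([*p,.027],vel=.12,contact_N=6)); st()
ctrl.command_gripper(0); st()
ctrl.move_l([*p,.16],vel=.15); st('lift')
ctrl.goto([*BORE[0],.14],R(a+49.1)); st('above1')
cv2.imwrite("pics/scene1.png",ctrl.read_camera("scene"));cv2.imwrite("pics/top1.png",ctrl.read_camera("top"))
s=cv2.imread("pics/scene1.png");t=cv2.imread("pics/top1.png")
o=np.zeros((600,800,3),np.uint8);o[:600]=cv2.resize(s[150:330,200:440],(800,600),interpolation=cv2.INTER_CUBIC)
cv2.imwrite("pics/crop2.png",o)
E
```

```text
24.6 [ 1.30662383e+01  1.86474887e+01  1.00338086e+02 -2.54444375e-14
  6.10144248e+01  7.84662383e+01] [-1.33194358e+01  2.88593437e+01  8.56268035e+01 -2.54444375e-14
  6.55138527e+01  2.98056421e+00]
204.6 [ 1.30662383e+01  1.86474887e+01  1.00338086e+02 -2.54444375e-14
  6.10144248e+01 -1.01533762e+02] NoneTraceback (most recent call last):
  File "<stdin>", line 5, in <module>
  File "<stdin>", line 5, in <lambda>
  File "<stdin>", line 5, in <genexpr>
TypeError: 'NoneType' object is not subscriptable
```

Run:
```python
from h import *
p=np.array([.4443,.1643]);a=24.6
ctrl.goto([*p,.18],R(a)); st()
print(ctrl.move_l([*p,.027],vel=.12,contact_N=6)); st()
ctrl.command_gripper(0); st()
ctrl.move_l([*p,.16],vel=.15); st('lift')
ctrl.goto([*BORE[0],.14],R(73.7)); st('above1')
s=ctrl.read_camera("scene");cv2.imwrite("pics/scene1.png",s);cv2.imwrite("pics/top1.png",ctrl.read_camera("top"))
cv2.imwrite("pics/crop2.png",cv2.resize(s[150:330,200:440],(800,600),interpolation=cv2.INTER_CUBIC))
```

```text
t 2.95 p [444.7 163.8 180. ] F [ 0.38  0.04 -0.17] w 1.007 g 0.0
False
 t 4.38 p [444.6 164.4  27.5] F [ 0.51 -0.12  0.64] w 0.999 g 0.0
 t 5.53 p [444.3 164.3  27. ] F [-0.31  0.94 -0.9 ] w 0.153 g 30.0
lift t 6.57 p [443.8 164.2 159.3] F [-0.18  0.01 -0.96] w 0.153 g 30.0
above1 t 7.81 p [586.4 -77.  139.6] F [ 0.23  0.78 -0.42] w 0.151 g 30.0
```

View pics/crop2.png

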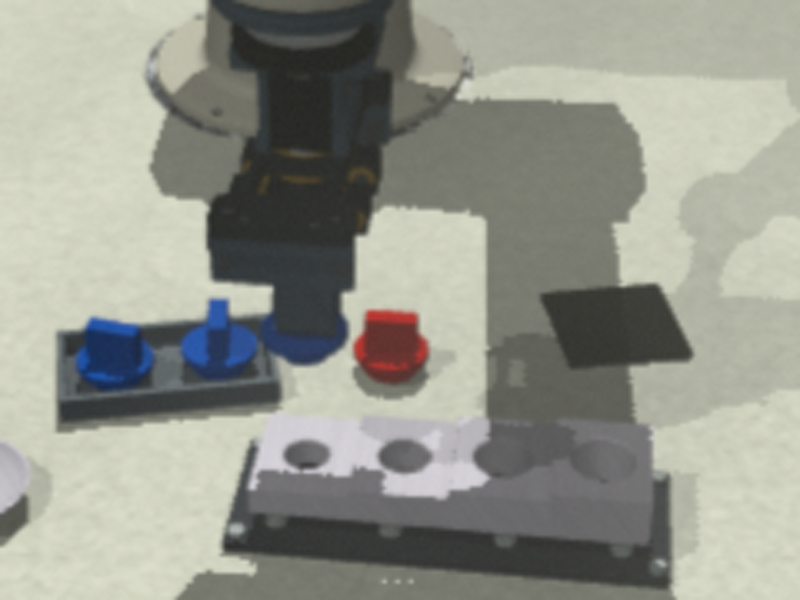

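The crop shows the stopper held upright; its flange spans crop x 262–348, y ~340 (scene about (291,252)). The spares and the red lookalike are undisturbed. Next I'll measure the in-hand offset and press on bore 1.

```bash
cat >> h.py <<'E'
def handoff(im,tcp,box):
    m=blue(roi(im,box),25);m=cv2.morphologyEx(m,cv2.MORPH_OPEN,np.ones((9,9)))
    c=max(cv2.findContours(m,cv2.RETR_EXTERNAL,cv2.CHAIN_APPROX_NONE)[0],key=cv2.contourArea)[:,0]
    l,r=c[c[:,0].argmin()],c[c[:,0].argmax()]
    uv=(np.array([l,r])+.5)/8-.5+box[:2]
    P=cast('scene',uv,tcp[2]-.006)
    print('ext',uv.round(1).tolist(),'w',np.linalg.norm(P[1]-P[0])*1e3,'mid-tcp mm',(P.mean(0)-tcp)[:2]*1e3)
def press(i,n=3.5,drop=.0025,dxy=(0,0)):
    z=.040+.005*i+.022; p=BORE[i]+dxy
    ctrl.move_l([*p,z+.006],vel=.08); ctrl.sleep(.3); st('pre')
    hit=ctrl.move_l([*p,z-drop],vel=.012,contact_N=n); st(f'hit {hit}')
    ctrl.sleep(.3); st('hold'); return hit
E
python3 - <<'E'
from h import *
handoff(cv2.imread('pics/scene1.png'),np.array([.5869,-.0777,.14]),(277,240,306,264))
press(0)
s=ctrl.read_camera("scene");cv2.imwrite("pics/scene2.png",s)
cv2.imwrite("pics/crop3.png",cv2.resize(s[220:340,240:400],(800,600),interpolation=cv2.INTER_CUBIC))
E
```

```text
ext [[276.6, 250.9], [302.8, 250.3]] w 50.39771600898166 mid-tcp mm [ 8.10679883 -3.04094705]
pre t 9.26 p [587.  -77.7  68.3] F [ 0.25 -0.33 -0.1 ] w 0.149 g 30.0
hit True t 9.84 p [586.9 -77.7  60.7] F [0.45 0.23 4.75] w 0.153 g 30.0
hold t 10.14 p [586.8 -77.6  60.7] F [1.25 0.08 4.67] w 0.149 g 30.0
```

View pics/crop3.png

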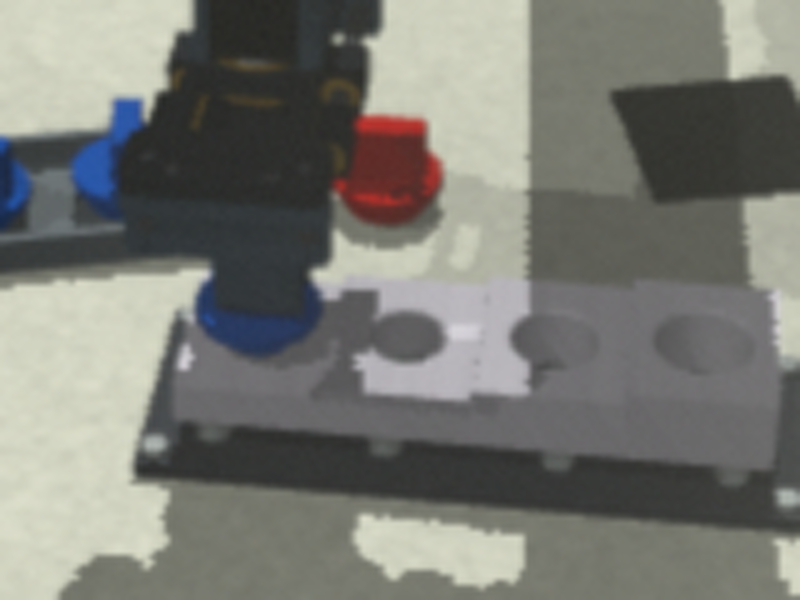

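The crop shows the plug sitting on bore 1, its flange at crop x 195–322 (scene centre about (292,284)), pressed with 4.7 N. Before going on, I'll measure the flange offset more cleanly.

Run:
```python
from h import *
def meas(f,box,z,thr):
    im=cv2.imread(f);m=blue(roi(im,box),thr);m=cv2.morphologyEx(m,cv2.MORPH_OPEN,np.ones((9,9)))
    c=max(cv2.findContours(m,cv2.RETR_EXTERNAL,cv2.CHAIN_APPROX_NONE)[0],key=cv2.contourArea)
    h=c[:,0];uv=(h+.5)/8-.5+box[:2]
    l,r=uv[uv[:,0].argmin()],uv[uv[:,0].argmax()]
    # lowest points of outline belong to flange underside rim
    b=uv[uv[:,1]>uv[:,1].max()-.15].mean(0)
    P=cast('scene',[l,r,b],z); print(f,thr,l,r,b,'mid',P[:2].mean(0)[:2]*1e3,'front rim',P[2][:2]*1e3)
for thr in(20,30): 
  meas('pics/scene2.png',(274,274,312,298),.0387+.015,thr)
  meas('pics/scene1.png',(274,240,304,264),.14-.007,thr)
  meas('pics/scene0.png',(360,225,415,265),.020,thr)
```

```text
pics/scene2.png 20 [278.5625 280.8125] [303.6875 281.5625] [291.1875     290.77083333] mid [589.2049766 -78.4350691] front rim [619.04818749 -82.2218014 ]
pics/scene1.png 20 [273.5625 247.5625] [303.4375 250.1875] [284.0859375 258.6015625] mid [587.48967535 -82.20984982] front rim [617.63987969 -94.36126702]
pics/scene0.png 20 [375.4375 241.1875] [397.9375 245.0625] [386.81907895 251.78618421] mid [441.54795231 165.56060023] front rim [475.28092644 156.55770355]
pics/scene2.png 30 [278.9375 279.3125] [302.8125 282.1875] [291.         290.00390625] mid [587.71185506 -78.81008805] front rim [616.6528515  -82.28081879]
pics/scene1.png 30 [277.8125 247.1875] [301.6875 251.6875] [290.5        257.91666667] mid [589.67844768 -80.10721137] front rim [617.31918741 -82.13533893]
pics/scene0.png 30 [375.6875 241.3125] [397.8125 244.6875] [387.    250.125] mid [441.08481527 165.86093865] front rim [469.00901818 158.74422696]
```

Run:
```python
from h import *
D=np.array([.0001,.0005])
p=np.array(ctrl.current_tool_pos())
ctrl.move_l([*BORE[0],.075],vel=.05); ctrl.sleep(.3); st('free')
press(1,dxy=D)
```

```text
free t 10.93 p [586.8 -77.7  74.8] F [ 0.38 -0.08 -0.45] w 0.153 g 30.0
pre t 12.14 p [603.8 -20.   73. ] F [-0.03 -0.94 -0.52] w 0.155 g 30.0
hit False t 13.0 p [603.8 -19.7  64.5] F [ 0.13 -0.96 -0.63] w 0.151 g 30.0
hold t 13.3 p [603.8 -19.8  64.5] F [-0.01  0.35 -0.52] w 0.152 g 30.0
```

It entered bore 2 with no resistance, so this is the 31 mm plug. I'll lower it home.

Run:
```python
from h import *
p=BORE[1]+[.0001,.0005]
hit=ctrl.move_l([*p,.0535],vel=.015,contact_N=3.5); st(f'home {hit}')
```

```text
home True t 13.97 p [603.7 -19.7  53.7] F [-0.1  -0.55  4.45] w 0.152 g 30.0
```

Run:
```python
from h import *
p=BORE[1]+[.0001,.0005]
ctrl.move_l([*p,.0547],vel=.02); st('unload')
ctrl.command_gripper(.6); st('open')
ctrl.move_l([*p,.16],vel=.1)
q=np.array(ctrl.current_q());q[0]-=50;ctrl.movej(q); st('away')
t=ctrl.read_camera('top');s=ctrl.read_camera('scene')
o=np.hstack([cv2.resize(t[160:320,220:440],(400,291)),cv2.resize(s[225:335,210:410],(400,291))])
cv2.imwrite('pics/end.png',o)
for n,im,box in(('top',t,(305,190,350,232)),('scene',s,(300,262,345,302))):
  print(n,circ(n,blue(roi(im,box)),box[:2],.051))
```

```text
unload t 14.22 p [603.8 -19.7  54.7] F [-0.88  0.36  2.38] w 0.159 g 30.0
open t 14.99 p [603.8 -19.8  54.7] F [ 0.27 -1.12 -0.82] w 0.601 g 0.0
away t 18.04 p [ 373.5 -474.3  159.4] F [ 0.56 -0.18 -0.69] w 0.601 g 0.0
top (array([ 0.60401427, -0.02054572]), np.float64(0.025146374985906283), np.float64(0.0002889117325627608))
scene (array([ 0.59693064, -0.01980398]), np.float64(0.03273276947886795), np.float64(0.0034982381114226787))
```

View pics/end.png

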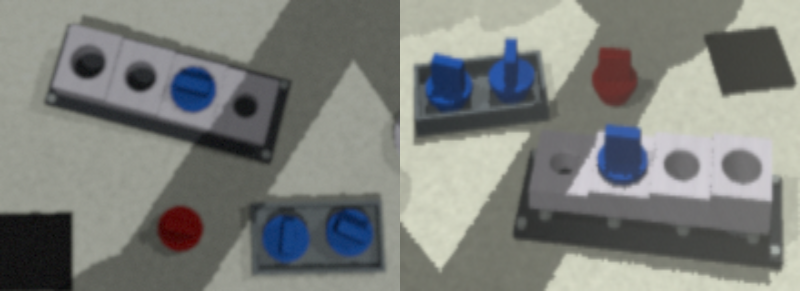

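The picture shows the stopper seated flat in bore 2 (left pane (193,89), right pane (622,155)). The spares are in the tray, the pad is empty and the arm is clear.

```bash
python3 -c "
from bench import ctrl
print(ctrl.sign_off())"
```

```text
the job is handed in; nothing more can be done
None
```

The stopper from the pad is the 31 mm one: it stayed on top of bore 1 under a light 4.7 N press, entered bore 2 freely, and was left there fully home and released; I then handed the job in at about 18 s (no verdict was returned).

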